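# Sweep the broken shards into the scrap pan

### The job

Sweep the three broken clay shards across the worktop and into the scrap pan with your fingertips, so that all of each shard lies on the pan's flat floor, beyond the sloping lip. Push them along the surface only - do not lift or carry them - and leave the nut, the bolt, the round glass sample and the standing kiln post where they are.

Things in the scene. Friction and masses are not known exactly. Their poses are not given: they have to be found in the camera images.
- shard_flat_mid (a point): Chipped, irregular shard of beige fired clay, about 37 x 29 x 19 mm high, 30 g, loose on the worktop. Point at its middle, 9.5 mm above its underside as it starts; yaw is arbitrary. 
- shard_lump_mid (a point): Chipped, irregular shard of beige fired clay, about 34 x 36 x 23 mm high, 30 g, loose on the worktop. Point at its middle, 11.5 mm above its underside as it starts; yaw is arbitrary. 
- shard_big_mid (a point): The biggest shard, rugged pale clay, about 56 x 73 x 42 mm high, 60 g, loose on the worktop. Point at its middle, 21 mm above its underside as it starts; yaw is arbitrary. 
- scrap_pan: Bare sheet-metal scrap pan like a dustpan, fixed at the far side, open mouth towards the robot. Origin at worktop height between its walls; -x points out of the mouth, y across, z up. 186 mm wide; walls 3 mm thick, 38 mm high, at the sides (y = +-93 mm, x = -60 to 60 mm) and the back (x = 60 mm). Behind it a handle slants up from x = 60 to 181 mm, under 65 mm high.
- pan_lip (a point): Middle of the pan's crease (pan x = -70 mm), 2 mm above the worktop, axes as the pan's. From here the flat floor, 2 mm high, runs 127 mm in to the back wall; outward a lip slopes down to the worktop over 27 mm, across the whole width.
- plate_left (a point): Middle of the top of a rough dark burnt plate on the left, with a small crucible on it, fixed to the worktop: 175 mm along world x, 215 mm along world y, its top 20 mm above the worktop. Not part of the task, only in the way.
- plate_right (a point): Middle of the top of a rough dark burnt plate on the right, half hidden under a thick fibre pad up to 125 mm high, which covers all but a strip at its left edge, fixed to the worktop: 175 mm along world x, 215 mm along world y, its top 20 mm above the worktop. Not part of the task, only in the way.
- nut: Rusty steel hexagon nut lying flat, 29 x 34 x 16 mm high, loose; stays where it is. Origin: centre of its underside.
- glass_sample: Round grey glass disc lying flat, 48 mm across, 16 mm high, loose; stays where it is. Origin: centre of its underside.
- bolt: Steel bolt lying down, 68 mm long along its own y axis, head 24 mm wide, loose; stays where it is. Origin: at worktop height under its middle.
- kiln_post: Short clay post standing upright, 33 x 33 x 51 mm high, loose; stays where it is. Origin: centre of its underside.

How it is judged:
At the end, for the whole second after the job is handed in: The middle of each of the three shards is within the pan's walls and at least 5 mm beyond the inner end of its sloping lip (pan x over -65 mm); the nut, glass sample, bolt and kiln post are each within 20 mm of where they started (x of shard_flat_mid in the frame of scrap_pan between -0.065 and 0.06 m and y of shard_flat_mid in the frame of scrap_pan between -0.092 and 0.092 m and x of shard_lump_mid in the frame of scrap_pan between -0.065 and 0.06 m and y of shard_lump_mid in the frame of scrap_pan between -0.092 and 0.092 m and x of shard_big_mid in the frame of scrap_pan between -0.065 and 0.06 m and y of shard_big_mid in the frame of scrap_pan between -0.092 and 0.092 m and distance of each of nut, glass_sample, bolt, kiln_post from where it was at the start of the episode below 0.02 m); the robot touches nothing.
It fails at once if a shard is lifted: its middle rises over 40 mm (the biggest: 60 mm) above the worktop (height (world z) of any of shard_flat_mid, shard_lump_mid above 0.04 m or height (world z) of shard_big_mid above 0.06 m).
It fails at once if the nut, glass sample, bolt or kiln post is moved by more than 20 mm (distance of any of nut, glass_sample, bolt, kiln_post from where it was at the start of the episode above 0.02 m).
It also fails if it takes over 67 s, if anything falls off the work surface, if the arm or the gripper's body presses on something with over 40 N, if the wrist force passes 120 N, or if a joint passes its speed limit or range.

### The arm

A 6-joint arm with a two-finger parallel gripper is mounted at the origin on a cart in front of the work surface, level with it; the furniture and walls round the work are solid. World frame = base frame: x ahead of the robot, y to its left, z up, the work surface at z = 0. Lengths are in m, angles in rad, forces in N, time in s.
With the tool pointing down it reaches from about 0.375 to 0.975 m from the base axis. Payload 3.8 kg.
Tool frame: the origin (TCP) lies between the finger pads; the fingertips stand 19 mm ahead of it and the grasp point (between the pads) is the TCP; z points along the fingers, y is the line along which they close (so a half turn about z gives the same grasp; the last joint's range is limited). The gripper opens to 88 mm and grips with 3 to 60 N. Pads are 18 mm wide; open, the fingers measure 123 mm over their backs; the gripper's body (75 mm by 187 mm) begins 45 mm behind the grasp point.
Start: joints at [-1.266, 0.264, 1.604, -0, 1.274, -0.037], TCP at [0.226, -0.636, 0.232] pointing down, gripper open.
Joint ranges: [-2.63, 2.63], [-0.94, 2.18], [0.31, 2.57], [-1.31, 4.45], [0, 2.66], [-2.55, 2.55]. Speed limits (rad/s): [2.57, 2.57, 3.14, 3.14, 3.14, 3.14].

### API

Orientations are given as a rotation vector (axis times angle).
In Python, from cell import reach, move_straight, goto_joints, let_go, close, dwell, ik, capture, IKError, close_job, current_time_s, current_joints, current_qvel, current_tau, current_tcp_pos, current_tool_rot, current_wrist_force, current_wrist_torque, current_opening, current_grip_force gives the robot as it stands. The module is installed in compiled form; this text tells all that it offers. Calls block until the motion is done:
- reach(position, orientation): joint-space move of the TCP to a pose.
- move_straight(position, v=0.15, frame=None, max_force=None): straight line of the TCP; frame=None keeps the orientation; v is the mean speed in m/s. With max_force (N) it stops when the force on the tool has changed by that much, and returns True; else False.
- goto_joints(angles): joint-space move.
- let_go() and close(force=None): open the fingers fully, or close them until they stop; force is the grip in N (None keeps the last).
- dwell(seconds).
- ik(position, orientation): joint angles nearest the present ones, or None.
- capture(name): name is "scene" or "top"; returns a dict with "frame" (384x512x3 uint8, blue, green, red), "fx", "fy", "cx", "cy" (pixels), "pose" (4x4, takes a point from camera to world coordinates). Camera axes: x right, y down, z forward; pixel columns grow to the right and rows downward; lengths in m; the calibration is good to about 2 mm. A picture is of the moment at which its call begins. There is no depth.
A pose or a line that the arm cannot do raises IKError and nothing moves.
- close_job(): hands the job in; it is judged then, once.
Readings, each from a call of its own:
- current_time_s(): time.
- current_joints(): joint angles.
- current_qvel(): joint speeds.
- current_tau(): joint torques, N m.
- current_tcp_pos(): TCP position.
- current_tool_rot(): TCP orientation.
- current_wrist_force(): force on the tool from outside, world axes, zero at the start.
- current_wrist_torque(): the same for the moment, N m.
- current_opening(): opening from 0.0 (shut) to 1.0 (fully open).
- current_grip_force(): force on a finger pad.
Only numpy, scipy, OpenCV 4.12 (cv2) and the standard library are available. Lean on these libraries where they do the work, as an engineer would, in place of code of your own. Each camera call takes 0.05 s, during which the arm holds its last target. There are 200 camera calls.

## Working session

There is one attempt and no reset: what is moved stays moved. The work goes in short steps, each a Python script; the robot and the scene stay as the last script left them, time stands still between calls to the robot, and variables do not carry over. Pictures are saved under pics/ and viewed, at most 10 in all, crops included, and the job is handed in when it is done.

```bash
ls; mkdir -p pics; python3 - <<'E'
from cell import *
import cv2,numpy as np
for n in("scene","top"):
    c=capture(n); cv2.imwrite(f"pics/{n}0.png",cv2.resize(c["frame"],(800,600),interpolation=cv2.INTER_CUBIC))
    np.savez(f"{n}0.npz",**c)
    print(n,c["fx"],c["fy"],c["cx"],c["cy"]);print(np.round(c["pose"],3))
print(current_time_s(),current_tool_rot())
E
```

```text
pics
scene 470.1258607822774 470.1258607822774 254.01687772642663 194.15051417164005
[[-0.772 -0.3    0.561 -0.175]
 [-0.636  0.366 -0.68   0.786]
 [-0.001 -0.881 -0.473  0.688]
 [ 0.     0.     0.     1.   ]]
top 436.3986654669622 436.3986654669622 251.0946178949097 192.11886899787737
[[ 0.026 -0.984  0.179  0.361]
 [-1.    -0.027 -0.    -0.107]
 [ 0.005 -0.179 -0.984  1.196]
 [ 0.     0.     0.     1.   ]]
0.1 [-3.09383860e+00 -5.34010510e-01  3.99082607e-04]
```

View pics/top0.png

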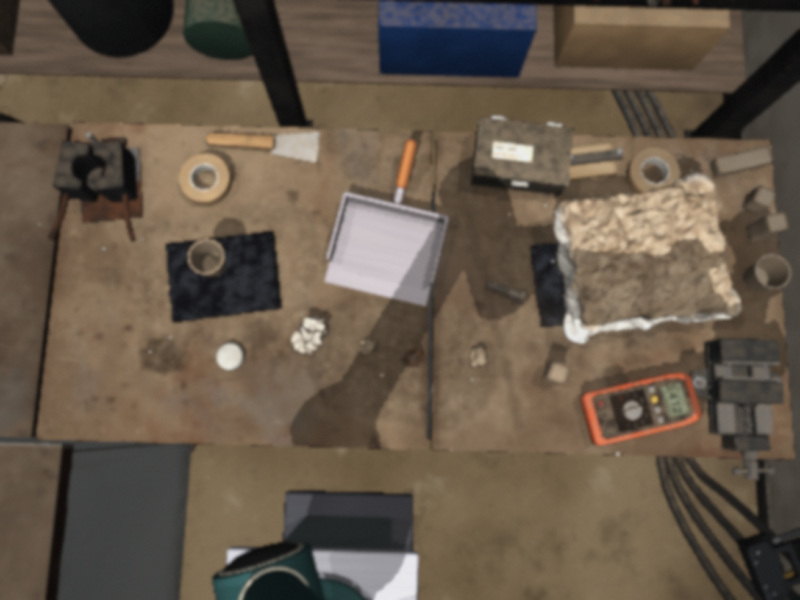

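View pics/scene0.png

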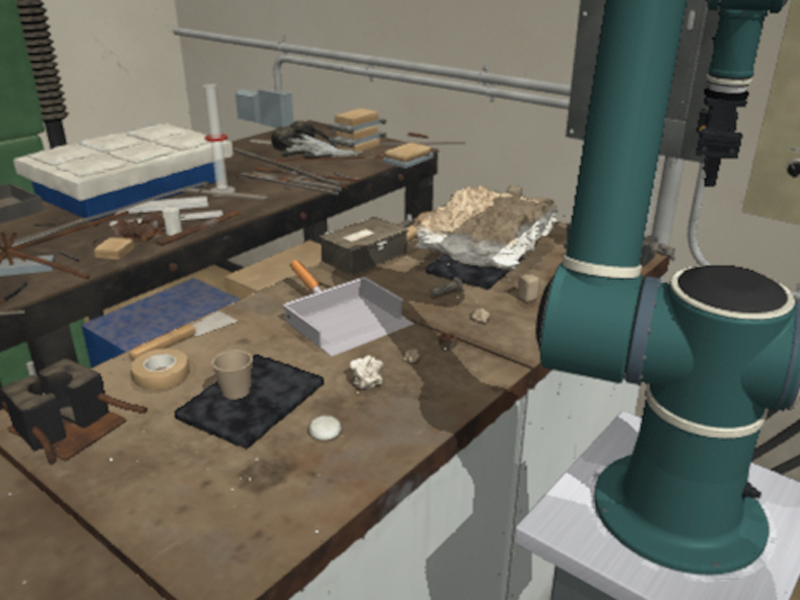

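Top view (800x600 px): big shard (309,335), small shards (367,346) and (478,355), nut (413,357), bolt (507,291), glass (229,355), kiln post (558,370), pan mouth edge (326,285)-(427,303). In the scene view: big (366,372), small (411,355) and (481,316), nut (447,341), pan mouth about (325,350)-(412,320).

```bash
cat > h.py <<'E'
import numpy as np
def ray(c,u,v):
    d=c["pose"][:3,:3]@np.array([(u-c["cx"])/c["fx"],(v-c["cy"])/c["fy"],1]); return c["pose"][:3,3],d
def onz(c,u,v,z):
    o,d=ray(c,u,v); return o+d*(z-o[2])/d[2]
def tri(c1,p1,c2,p2):
    o1,d1=ray(c1,*p1);o2,d2=ray(c2,*p2)
    s=np.linalg.lstsq(np.c_[d1,-d2],o2-o1,rcond=None)[0]
    a,b=o1+s[0]*d1,o2+s[1]*d2
    return (a+b)/2,np.linalg.norm(a-b)
E
python3 - <<'E'
import numpy as np,cv2
from h import *
t=dict(np.load("top0.npz"));s=dict(np.load("scene0.npz"));k=.64
for n,a,b in [("big",(309,335),(366,372)),("s1",(367,346),(411,355)),("s2",(478,355),(481,316)),("nut",(413,357),(447,341)),("bolt",(507,291),(447,289)),("glass",(229,355),(325,428)),("post",(558,370),(527,287)),("lipL",(326,285),(325,351)),("lipR",(427,303),(412,321))]:
    p,e=tri(t,np.array(a)*k,s,np.array(b)*k); print(n,p.round(3),round(e,4),onz(t,*(np.array(a)*k),.01).round(3))
for u in[(342,194),(447,214)]: print(onz(t,*(np.array(u)*k),.038).round(3))
f=t["frame"][115:260,180:380]; cv2.imwrite("pics/ct.png",cv2.resize(f,(800,580),interpolation=cv2.INTER_CUBIC))
f=s["frame"][165:265,180:355]; cv2.imwrite("pics/cs.png",cv2.resize(f,(800,457),interpolation=cv2.INTER_CUBIC))
E
```

```text
big [0.51  0.036 0.016] 0.0001 [0.51  0.037 0.01 ]
s1 [ 0.495 -0.065  0.005] 0.0009 [ 0.494 -0.065  0.01 ]
s2 [ 0.483 -0.261  0.003] 0.0033 [ 0.483 -0.259  0.01 ]
nut [ 0.477 -0.146  0.002] 0.0002 [ 0.477 -0.146  0.01 ]
bolt [ 0.599 -0.312  0.002] 0.002 [ 0.598 -0.31   0.01 ]
glass [0.471 0.175 0.003] 0.003 [0.472 0.174 0.01 ]
post [ 0.46  -0.396  0.019] 0.001 [ 0.461 -0.398  0.01 ]
lipL [0.609 0.018 0.006] 0.0198 [0.6   0.011 0.01 ]
lipR [ 0.575 -0.169 -0.002] 0.0008 [ 0.573 -0.169  0.01 ]
[ 0.76  -0.013  0.038]
[ 0.729 -0.2    0.038]
```

View pics/ct.png

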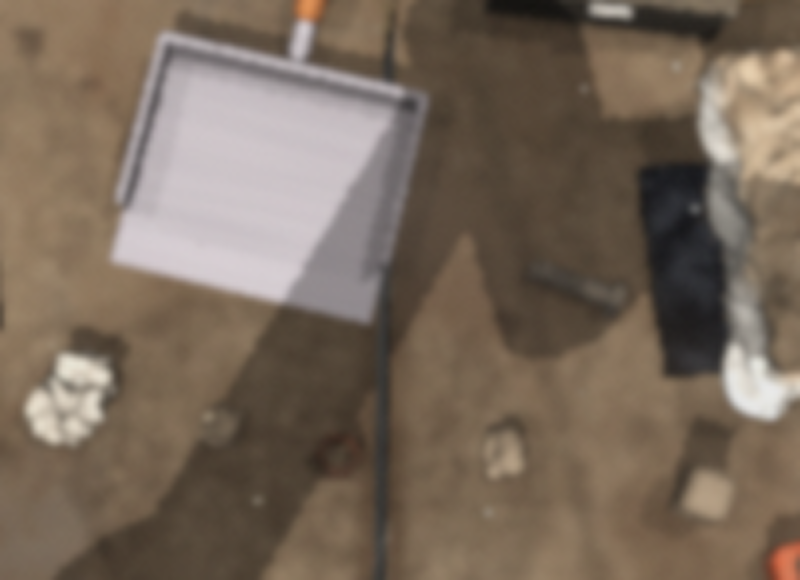

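View pics/cs.png

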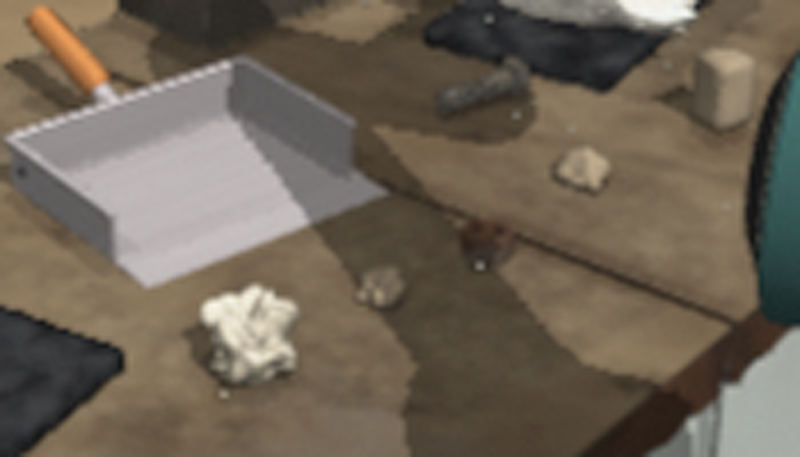

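Crops: big (72,398), small shard 1 (220,427) partly in shadow, small shard 2 (505,450), nut (338,455), bolt (530,268)-(630,300); pan lip corners (110,262),(372,323). This gives a pan centre of (.683,-.093) and a yaw of -8.5°, and the back corners agree with that. I'll push shard 1 first.

```bash
cat >> h.py <<'E'
from cell import *
import cv2
from scipy.spatial.transform import Rotation as Ro
X=np.array([.989,-.148]);Y=np.array([.148,.989]);O=np.array([.683,-.093])
def w(p): return O+p[0]*X+p[1]*Y
def pan(q): d=np.asarray(q)[:2]-O; return np.array([d@X,d@Y])
ZP=.025
def rot(d,s):
    x=np.array([d[0],d[1],0])*s; z=np.array([0,0,-1.]); return Ro.from_matrix(np.c_[x,np.cross(z,x),z]).as_rotvec()
def push(path,zs=.11,v=.12,maxf=15,face=None):
    """path: TCP points in the pan frame; tool face square to 'face' (default first-last)"""
    P=[w(p) for p in path]; d=P[-1]-P[0] if face is None else w(face)-O; d=d/np.linalg.norm(d)
    q0=np.array(current_joints()); a=np.r_[P[0],zs]
    c=[(abs(np.array(q)-q0).max(),s) for s in(1,-1) if (q:=ik(a,rot(d,s))) is not None]
    r=rot(d,min(c)[1]); reach(a,r); move_straight(np.r_[P[0],ZP],v=.12)
    hit=False
    for p in P[1:]:
        hit=move_straight(np.r_[p,ZP],v=v,max_force=maxf)
        if hit: print("hit at",pan(current_tcp_pos()).round(3),np.round(current_wrist_force(),1)); break
    t=np.array(current_tcp_pos()); b=np.r_[t[:2]-.015*d,ZP]; move_straight(b); move_straight(np.r_[b[:2],zs],v=.2)
    print("t",round(current_time_s(),1),np.round(current_joints(),2))
def look(n,crop=(115,260,180,380)):
    c=capture("top"); np.savez(n+".npz",**c); f=c["frame"][crop[0]:crop[1],crop[2]:crop[3]]
    cv2.imwrite(f"pics/{n}.png",cv2.resize(f,None,fx=4,fy=4,interpolation=cv2.INTER_CUBIC))
E
python3 - <<'E'
from h import *
t=dict(np.load("top0.npz"))
for n,u in dict(big=(72,398),s1=(220,427),s2=(505,450),nut=(338,455),L=(110,262),R=(372,323)).items():
    q=onz(t,180+u[0]/4,115+u[1]/4,{"big":.02,"L":0,"R":0}.get(n,.01)); print(n,q.round(3),pan(q).round(3))
s1=pan(onz(t,235,221.75,.01)); print(len(current_joints()))
reach(np.array([.40,-.30,.2]),rot(X,1)); print(current_time_s(),np.round(current_joints(),2))
push([s1-[.042,0],(-.012,s1[1]-.005)])
reach(np.array([.42,-.33,.2]),current_tool_rot())
look("a1")
print(current_time_s())
E
```

```text
big [0.509 0.035 0.02 ] [-0.191  0.101]
s1 [ 0.493 -0.065  0.01 ] [-0.192 -0.001]
s2 [ 0.482 -0.26   0.01 ] [-0.174 -0.195]
nut [ 0.476 -0.146  0.01 ] [-0.197 -0.083]
L [0.608 0.016 0.   ] [-0.091  0.096]
R [ 0.569 -0.168  0.   ] [-0.101 -0.091]
6
1.5167 [-0.69 -0.05  2.01 -0.    1.18  1.03]
t 6.2 [-0.18  0.34  1.75 -0.    1.06  1.56]
7.575
```

View pics/a1.png

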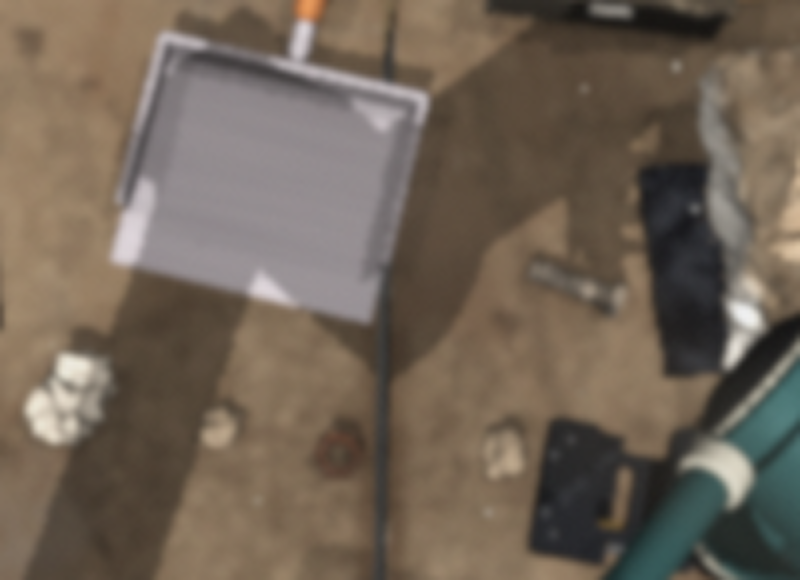

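The shard stayed put at (220,425) because the open fingers straddled it. I'll close the gripper and push again.

```bash
python3 - <<'E'
from h import *
t=dict(np.load("a1.npz"))
for z,us in((.038,[(162,33),(428,95)]),): print([pan(onz(t,180+a/4,115+b/4,z)).round(3) for a,b in us])
s1=pan(onz(t,180+218/4,115+427/4,.01)); print(s1)
close(10); print(current_opening())
push([s1-[.042,0],(-.012,s1[1]-.005)])
reach(np.array([.42,-.33,.2]),current_tool_rot())
look("a2")
print(current_time_s())
E
```

```text
[array([0.068, 0.087]), array([ 0.056, -0.102])]
[-0.19235366  0.00048582]
0.006606520351028392
t 13.7 [-0.18  0.34  1.75 -0.    1.06  1.56]
15.0167
```

View pics/a2.png

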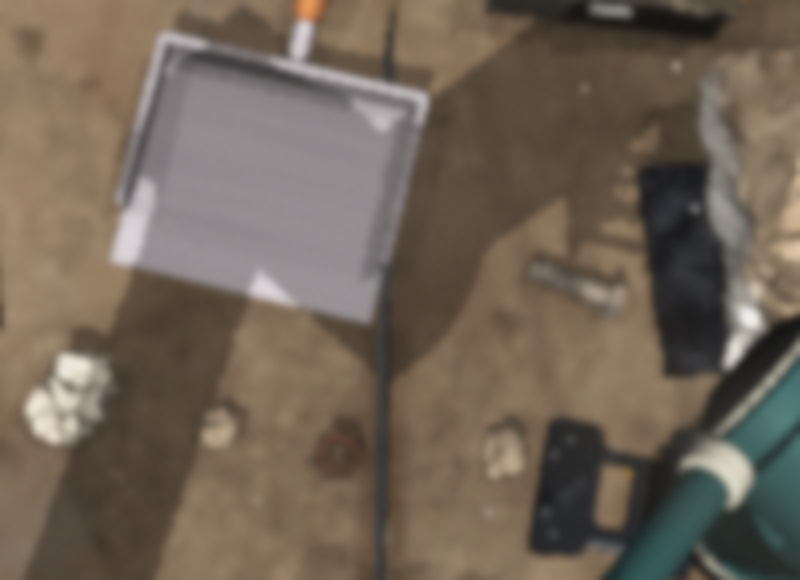

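Shard 1 is still at (218,427) and everything else is unchanged, so the pusher isn't following the line I expected. I'll check the kinematics without moving.

```bash
python3 - <<'E'
from h import *
r=rot(X,1)
print(current_tcp_pos(),current_tool_rot(),current_joints(), current_time_s(),r)
for p in [(-.235,0),(-.027,-.005)]:
  for z in(.11,.025):print(p,w(p),z,[None if (q:=ik(np.r_[w(p),z],rot(X/np.linalg.norm(X),s))) is None else np.round(q,2) for s in(1,-1)])
E
```

```text
[ 0.42064404 -0.32926954  0.19935666] [-3.12949908e+00  2.66429695e-01  3.00454968e-04] [-7.11112560e-01  2.17095227e-02  1.94117363e+00  5.56118977e-04
  1.17931748e+00  1.02933170e+00] 15.0167 [ 3.13293163 -0.23311763  0.        ]
(-0.235, 0) [ 0.450585 -0.05822 ] 0.11 [array([-0.18, -0.04,  2.18, -0.  ,  1.  ,  1.54]), array([-0.18, -0.04,  2.18, -0.  ,  1.  , -1.61])]
(-0.235, 0) [ 0.450585 -0.05822 ] 0.025 [array([-0.18,  0.08,  2.24, -0.  ,  0.81,  1.54]), array([-0.18,  0.08,  2.24, -0.  ,  0.81, -1.61])]
(-0.027, -0.005) [ 0.655557 -0.093949] 0.11 [array([-0.18,  0.34,  1.75, -0.  ,  1.06,  1.54]), array([-0.18,  0.34,  1.75, -0.  ,  1.06, -1.6 ])]
(-0.027, -0.005) [ 0.655557 -0.093949] 0.025 [array([-0.18,  0.43,  1.8 , -0.  ,  0.92,  1.54]), array([-0.18,  0.43,  1.8 , -0.  ,  0.92, -1.6 ])]
```

```bash
python3 - <<'E'
from h import *
c=dict(np.load("a2.npz"))
def proj(c,p): q=np.linalg.inv(c["pose"])@np.r_[p,1]; return c["fx"]*q[0]/q[2]+c["cx"],c["fy"]*q[1]/q[2]+c["cy"]
u=proj(c,current_tcp_pos()); print("crop px",(u[0]-180)*4,(u[1]-115)*4)
s1=np.array([-.192,0]); r=rot(X/np.linalg.norm(X),-1) if 0 else current_tool_rot()
reach(np.r_[w(s1-[.042,0]),.11],r); move_straight(np.r_[w(s1-[.042,0]),ZP]); print(current_tcp_pos(),current_opening())
print(move_straight(np.r_[w(s1+[.03,0]),ZP],v=.12),current_tcp_pos(),current_wrist_force(),current_time_s())
s=capture("scene");t=capture("top"); print("scene px",proj(s,current_tcp_pos()),"top",proj(t,current_tcp_pos()))
a=s["frame"][130:280,150:350];b=t["frame"][115:265,180:380]
cv2.imwrite("pics/mid.png",cv2.resize(np.hstack([a,b]),(800,300),interpolation=cv2.INTER_CUBIC))
E
```

```text
crop px 669.8154667753561 528.765166760212
[ 0.45232964 -0.05902423  0.02557772] 0.005297388850674793
False [ 0.52219862 -0.06887786  0.02494732] [-0.6020326  -0.22987487 -0.23305373] 17.5917
scene px (np.float64(256.46690065862924), np.float64(217.17315384191159)) top (np.float64(236.43234362103183), np.float64(210.5638635713895))
```

View pics/mid.png

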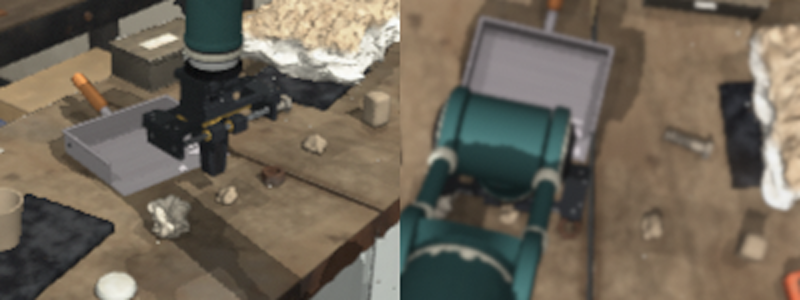

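The fingers passed over the shard. Their tip appears at (213,173) in the left half, where the TCP itself projects, so the tips reach less far below the TCP than I assumed. I'll touch the table gently to measure that.

```bash
python3 - <<'E'
from h import *
move_straight(np.r_[w((-.145,0)),ZP])
print(move_straight(np.r_[w((-.145,0)),-.004],v=.03,max_force=4),current_tcp_pos(),current_wrist_force(),current_time_s())
p=current_tcp_pos(); move_straight(np.r_[w((-.145,0)),max(p[2],0)+.02]); print(current_tcp_pos(),current_joints())
E
```

```text
False [ 0.5398553  -0.07160088 -0.00379817] [ 0.06555507 -0.05704338 -0.12853059] 19.075
[ 0.5410709  -0.07177383  0.02125878] [-1.77996669e-01  2.46178315e-01  2.05892075e+00  1.01809506e-03
  8.33305869e-01  1.56192250e+00]
```

```bash
python3 - <<'E'
from h import *
move_straight(np.r_[w((-.145,0)),0])
print(move_straight(np.r_[w((-.145,0)),-.02],v=.03,max_force=4),current_tcp_pos(),current_wrist_force(),current_time_s())
s=capture("scene"); cv2.imwrite("pics/mid2.png",cv2.resize(s["frame"][150:260,180:340],(800,550),interpolation=cv2.INTER_CUBIC))
E
```

```text
True [ 0.54047138 -0.07170895 -0.00596457] [-0.60174298 -0.53054444  4.75903095] 20.0417
```

View pics/mid2.png

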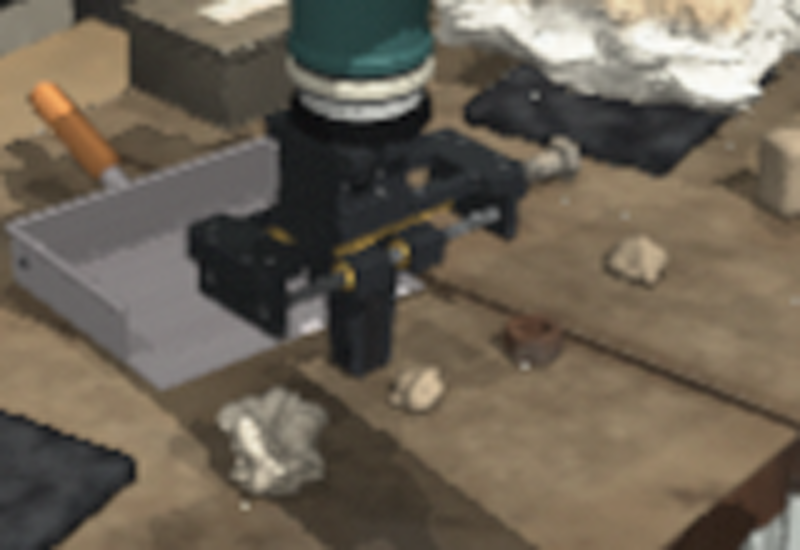

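Contact came at TCP z=-0.006, so the tips sit about 25 mm higher than stated. In the picture the finger foot is at (360,372), the near lower corner of the body at (278,335), and shard 1 at (417,388). I'll check the body height and any lateral offset from this.

```bash
python3 - <<'E'
from h import *
from scipy.optimize import least_squares
s=capture("scene")
def proj(c,p): q=np.linalg.inv(c["pose"])@np.r_[p,1]; return np.array([c["fx"]*q[0]/q[2]+c["cx"],c["fy"]*q[1]/q[2]+c["cy"]])
f=lambda p:(proj(s,p)-[180,150])*5
t=current_tcp_pos()
print("tip proj",[f(np.r_[w(pan(t)+[a,b]),0]).round() for a,b in((-.009,.018),(-.009,-.018),(.009,.018))])
for z in(.03,.04,.05,.065): print(z,f(np.r_[w(pan(t)+[-.0375,.0935]),z]).round(),f(np.r_[w(pan(t)+[.0375,.0935]),z]).round())
E
```

```text
tip proj [array([346., 379.]), array([394., 356.]), array([325., 366.])]
0.03 [273. 404.] [183. 348.]
0.04 [272. 387.] [183. 332.]
0.05 [272. 371.] [182. 316.]
0.065 [271. 346.] [181. 291.]
```

The lateral position fits, and the body's underside at about 70 mm fits too. Only the reported z is biased by -25 mm, so I'll push at TCP z≈0 and continue.

```bash
sed -i 's/^ZP=.025/ZP=.0/; s/zs=.11/zs=.07/' h.py; python3 - <<'E'
from h import *
p=current_tcp_pos(); move_straight(np.r_[p[:2],.07],v=.2)
push([(-.234,0),(-.012,-.005)],v=.15)
s2=np.array([-.174,-.195]); d=np.array([.33,.944])
p=np.array(current_tcp_pos()); move_straight(np.r_[p[:2],.09],v=.2)
push([s2-.042*d,(-.135,-.083)],v=.15)
reach(np.array([.42,-.33,.17]),current_tool_rot())
look("a3")
print(current_time_s())
E
```

```text
t 24.2 [-0.18  0.38  1.77  0.    0.99  1.56]
t 28.7 [-0.35  0.2   2.01  0.    0.93  0.13]
29.6333
```

View pics/a3.png

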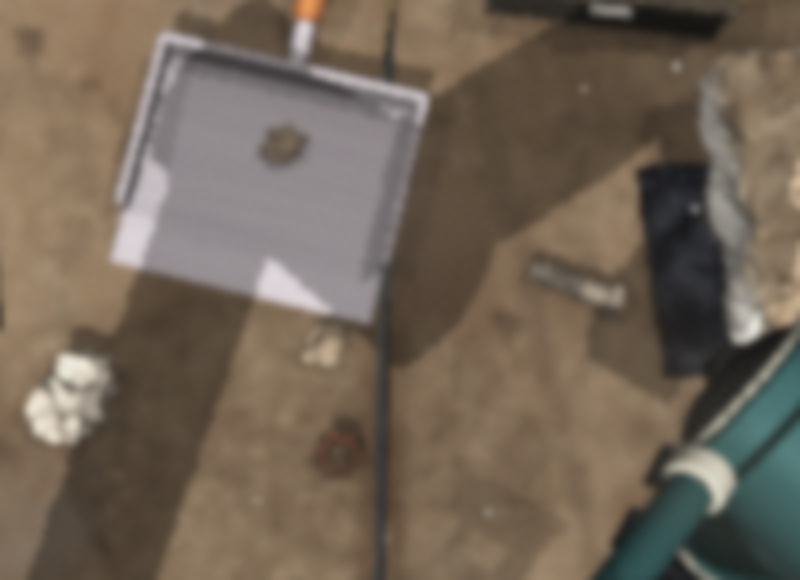

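Shard 1 is in the pan at (283,145), shard 2 is in front of the mouth at (322,348), and the nut, at (338,450), hasn't moved. Next I'll push shard 2 in, then push the big shard sideways.

```bash
python3 - <<'E'
from h import *
t=dict(np.load("a3.npz"))
s2=pan(onz(t,180+322/4,115+348/4,.01)); s1=pan(onz(t,180+283/4,115+145/4,.01)); print(s1,s2)
push([s2-[.035,0],(-.03,s2[1]+.002)],v=.15)
d=np.array([.6,-.8]); b=np.array([-.191,.101])
p=np.array(current_tcp_pos()); move_straight(np.r_[p[:2],.09],v=.2)
push([b-.06*d,(-.168,.072)],v=.15)
reach(np.array([.42,-.33,.17]),current_tool_rot())
look("a4")
print(current_time_s())
E
```

```text
[ 0.01124526 -0.0085358 ] [-0.12621355 -0.06008148]
t 33.5 [-0.26  0.35  1.81  0.    0.98 -1.7 ]
t 37.2 [-0.02  0.13  2.08 -0.    0.92 -0.52]
38.6833
```

View pics/a4.png

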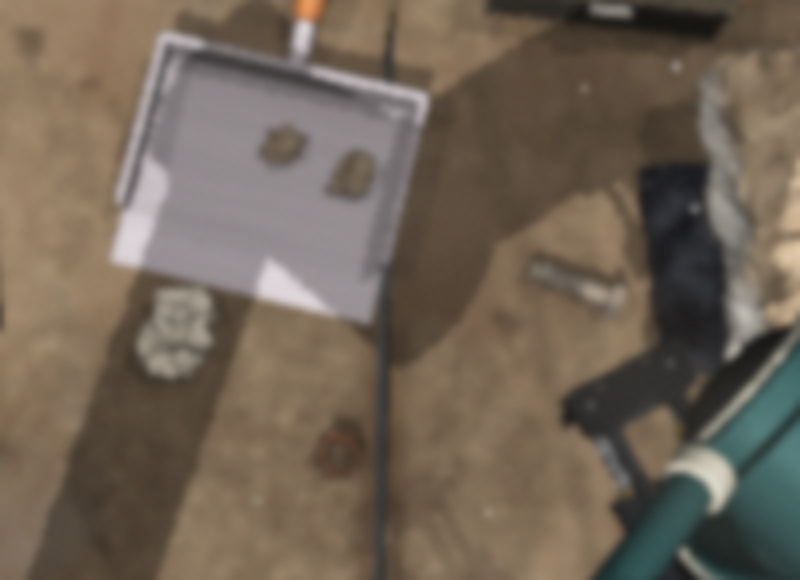

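Both small shards are in the pan, at (283,145) and (352,175). The big one is at (177,333), and the bolt and nut haven't moved. Last push, with a numeric check from image differences because the picture allowance is used up.

```bash
python3 - <<'E'
from h import *
t=dict(np.load("a4.npz"))
b=pan(onz(t,180+177/4,115+333/4,.025)); print(b)
push([b-[.062,0],(-.05,b[1])],v=.15)
reach(np.array([.42,-.33,.17]),current_tool_rot())
look("a5"); c=dict(np.load("a5.npz"))
def blobs(c):
    f=cv2.resize(c["frame"][115:260,180:290],None,fx=4,fy=4,interpolation=cv2.INTER_CUBIC).astype(float)
    m=((f[...,2]-f[...,0])>12).astype(np.uint8)  # beige against grey
    poly=np.array([[172,48],[410,104],[375,318],[115,258],[130,205]],np.int32); k=np.zeros_like(m); cv2.fillPoly(k,[poly],1)
    n,l,s,ce=cv2.connectedComponentsWithStats(m*k)
    return [(s[i][:5].tolist(),ce[i].round().tolist(),pan(onz(c,180+ce[i][0]/4,115+ce[i][1]/4,.015)).round(3).tolist()) for i in range(1,n) if s[i][4]>250]
for x in(t,c): print(blobs(x))
g=cv2.absdiff(t["frame"],c["frame"]).max(2)[115:260,180:345]; n,l,s,ce=cv2.connectedComponentsWithStats((g>25).astype(np.uint8))
print([(s[i][4],(ce[i]*4).round()) for i in range(1,n) if s[i][4]>20]); print(current_time_s())
E
```

```text
[-0.1356808   0.03873818]
t 42.6 [-0.11  0.32  1.86  0.    0.97 -1.53]
[([261, 125, 45, 38, 1209], [282.0, 144.0], [0.011, -0.008]), ([329, 151, 46, 47, 1602], [353.0, 174.0], [-0.002, -0.06])]
[([177, 109, 131, 88, 6399], [231.0, 151.0], [-0.001, 0.026]), ([329, 151, 46, 46, 1589], [353.0, 174.0], [-0.002, -0.06])]
[(np.int32(178), array([206., 176.])), (np.int32(22), array([227., 139.])), (np.int32(57), array([636., 162.])), (np.int32(209), array([586., 228.])), (np.int32(58), array([588., 289.])), (np.int32(341), array([174., 329.])), (np.int32(24), array([639., 289.])), (np.int32(1152), array([588., 461.]))]
43.975
```

```bash
python3 -c "
from h import *
c=dict(np.load('a5.npz'))
for v in(155,197): print(pan(onz(c,180+213/4,115+v/4,.015)))
print(close_job())"
```

```text
[-0.00582736  0.03813354]
[-0.03550301  0.03266702]
the job is handed in; nothing more can be done
None
```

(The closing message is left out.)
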